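# Draw the anti-scale rod of the ironing steam station for inspection

### The job

The ironing steam station is cold and its anti-scale rod is due for a look. Slide the retaining clip that locks the rod straight out of its collar by the clip's knob and lay it in the steel parts dish; then grip the rod by its ribbed black head and draw it out along its leaning bore, without forcing it sideways, until the narrow lower groove (not the wide one the clip sat in) has come just clear of the collar, about 48 mm of draw. Finish while still holding the rod motionless there, its lower end in the bore, so that I can look at it, and leave the other things on the counter where they are.

Things in the scene. Friction and masses are not known exactly. Their poses are not given: they have to be found in the camera images.
- station: Steam station, fixed: white housing 232 x 232 mm, grey console sloping 20 deg down to its front, 75 mm high at the front (x = -110 mm), 137 mm at the flat rear deck (from x = +60). Origin: middle of the underside; x to its back, y to its left, z up. On the console, 68 mm to either side of the port, only low fittings (under 11 mm); on the rear deck a filler cap 20 mm tall.
- port: The rod's port in the station: collar 36 mm wide, 26 mm proud of the console. Origin: centre of its mouth (upper rim). z: axis of the bore, outwards, leaning 20 deg from vertical to the station's front; x up the slope, y left. Bore 17.5 mm wide, 88 mm long. Slot for the clip 10 to 16 mm below the mouth, open to -x; a runway 26 mm wide carries the clip 16 mm below the mouth, x -16 to -58 mm.
- rod: Anti-scale rod, loose in the bore, 145 to 250 g. Origin on its axis under the flange = port origin when home; z to the head. Shank 16 mm thick, 83 mm long; flange 26 x 4 mm on the collar's rim; ribbed black head above. Wide groove 9 to 17 mm below the flange: the clip locks here (3 mm play). Narrow groove, 2 mm: inspection mark. Let go while drawn, it slides home.
- rod_grip (a point): Middle of the rod's head: on the axis, 25 mm above the flange's underside; the head is 20 mm thick and reaches from 4 to 42 mm above the flange's underside. Axes as the rod's.
- rod_groove (a point): Centre of the rod's narrow lower groove, 40.5 mm below the flange's underside on the axis. Axes as the rod's.
- clip: Retaining clip, loose, 50 g: steel fork 4 mm thick, 65 x 23 mm, with a knob on its tail. Origin: under the knob, on the underside; x to the prong tips (+54 mm; tail end -11), z up. At the start it lies in the slot, prongs astride the rod, at x = -44, z = -16 mm in the port frame, axes as the port's. Comes out along the port's -x; after 30 mm the prongs are clear and it may be lifted.
- clip_knob (a point): Middle of the clip's knob, 21 mm above the fork's underside; the knob (14 mm thick) reaches from 4 to 38 mm above it. Axes as the clip's.
- dish: Round steel parts dish, loose, 350 g, 132 mm wide at the rim, 20 mm tall, inside floor 116 mm wide and 4 mm above the counter. Origin: centre of its underside.
- token_0: Bystander: round laundry token, 38 mm wide, 8 mm thick, lying flat. Origin: centre of the underside.
- token_1: Bystander: a second token of the same size. Origin: centre of the underside.
- peg_0: Bystander: clothes peg, 72 mm long, lying at the front of the counter. Origin: centre of the underside.
- rubber_stamp: Bystander: wooden hand stamp with a black knob, 25 x 54 mm, 73 mm tall. Origin: centre of the underside.
- keys: Bystander: bunch of keys, 84 x 118 mm, lying flat. Origin: centre of the underside.
- staple_box: Bystander: small carton of staples, 37 x 59 x 30 mm. Origin: centre of the underside.
Mind the look-alikes: they are no part of the job. What is shaped like the clip but orange is not meant.

How it is judged:
By the outcome, as a careful person would: the job done as asked, in the order asked, and still so for the second after the job is handed in, while the arm keeps its last pose, push and grip.
It also fails if it takes over 54 s, if anything falls off the work surface, if the arm or the gripper's body presses on something with over 40 N, if the wrist force passes 120 N, or if a joint passes its speed limit or range.

### The arm

A 7-joint arm with a two-finger parallel gripper is mounted at the origin on a cart in front of the work surface, level with it; the furniture and walls round the work are solid. World frame = base frame: x ahead of the robot, y to its left, z up, the work surface at z = 0. Lengths are in m, angles in rad, forces in N, time in s.
With the tool pointing down it reaches from about 0.425 to 0.825 m from the base axis. Payload 3.6 kg.
Tool frame: the origin (TCP) lies on the centre line of the jaws, within the pads' length; the fingertips stand 25 mm ahead of it and the grasp point (between the pads) lies 6 mm ahead of it; z points along the fingers, y is the line along which they close (so a half turn about z gives the same grasp; the last joint's range is limited). The gripper opens to 85 mm and grips with 20 to 120 N. Pads are 22 mm wide; open, the fingers measure 114 mm over their backs; the gripper's body (76 mm by 85 mm) begins 54 mm behind the grasp point. The pads swing forward as they close: fully open they stand 13 mm farther back than shut.
Start: joints at [1.2, 0.615, -0.013, 1.423, 0.008, 1.103, -0.04], TCP at [0.22, -0.612, 0.256] pointing down, gripper open.
Joint ranges: [-3.12, 3.12], [-0.3, 2.06], [-1.34, 1.32], [0.26, 2.42], [-1.36, 4.5], [0.01, 1.98], [-2.84, 2.84]. Speed limits (rad/s): [2.79, 2.79, 3.14, 3.14, 3.14, 3.14, 3.14].

### API

Orientations are given as a 3x3 rotation matrix whose columns are the frame's x, y, z axes.
In Python, from station import robot, inverse_kinematics, viewer, job, spotter gives the robot as it stands. Calls block until the motion is done:
- robot.move_pose(position, orientation): joint-space move of the TCP to a pose.
- robot.line_to(position, vel=0.15, rotation=None): straight line of the TCP; rotation=None keeps the orientation; vel is the mean speed in m/s.
- robot.move_j(angles): joint-space move.
- robot.set_gripper(opening, squeeze=None): finger opening in m; squeeze is the grip in N (None keeps the last); returns when the fingers have stopped.
- robot.sleep(seconds).
- inverse_kinematics(position, orientation): joint angles nearest the present ones, or None.
- viewer.camera(name): name is "scene" or "top"; returns a dict with "img" (384x512x3 uint8, red, green, blue), "fx", "fy", "cx", "cy" (pixels), "D" ([k1, k2, p1, p2, k3] as OpenCV has them; the pictures are not rectified), "view" (4x4, takes a point from world to camera coordinates). Camera axes: x right, y up, looking along -z (the intrinsics and any distortion apply to the point x, -y, -z); pixel columns grow to the right and rows downward; lengths in m; the calibration is good to about 2 mm. A picture is of the moment at which its call begins. There is no depth.
A pose or a line that the arm cannot do raises robot.IKError and nothing moves.
- job.finish_job(): hands the job in; it is judged then, once.
Trained networks look in a picture, given as the dict that the camera call returned (one of the last four; its "shot" number tells which), for a name from the list of things; names that differ only in an ending like _2 or _b are one class to them, and where a whole thing is asked for, a point or a joint stands for the part that bears it (a point fixed in the world has none). Each returns a list of dicts, best first, with "p" (0 to 1); they miss things now and then, are a little off and sometimes report something else, mostly with a low value. They report only what shows in the picture. A call takes as long as a camera call. They do not tell look-alikes from the thing itself.
- spotter.recognise(picture, target): "box" ([centre column, centre row, width, height] as shares, 0 to 1, of the picture: columns of its width, rows of its height, round what is visible of it).
- spotter.regions_of(picture, target): "pixels" (384x512 bool, what is visible of it) and "box" ([centre column, centre row, width, height] as shares, 0 to 1, of the picture: columns of its width, rows of its height, round what is visible of it).
- spotter.tip_of(picture, target): "centre" ([column, row] as shares, 0 to 1, of the picture: columns of its width, rows of its height: a listed point, or the origin of a listed thing).
Readings, each from a call of its own:
- robot.get_time(): time.
- robot.get_joints(): joint angles.
- robot.get_qd(): joint speeds.
- robot.get_joint_torque(): joint torques, N m.
- robot.get_eef_pos(): TCP position.
- robot.get_ee_rot(): TCP orientation.
- robot.get_contact_force(): force on the tool from outside, world axes, zero at the start.
- robot.get_moment(): the same for the moment, N m.
- robot.get_finger_gap(): finger opening in m.
- robot.get_finger_force(): force on a finger pad.
Only numpy, scipy, OpenCV 4.12 (cv2) and the standard library are available. Lean on these libraries where they do the work, as an engineer would, in place of code of your own. Each camera call takes 0.05 s, during which the arm holds its last target. There are 200 camera calls.

## Working session

There is one attempt and no reset: what is moved stays moved. The work goes in short steps, each a Python script; the robot and the scene stay as the last script left them, time stands still between calls to the robot, and variables do not carry over. Pictures are saved under pics/ and viewed, at most 10 in all, crops included, and the job is handed in when it is done.

```bash
ls; mkdir -p pics; cat > h.py <<'E'
from station import robot, inverse_kinematics, viewer, job, spotter
import numpy as np, cv2
def K(c): return np.array([[c["fx"],0,c["cx"]],[0,c["fy"],c["cy"]],[0,0,1.]])
F=np.diag([1.,-1,-1])
def proj(c,P):
    V=np.array(c["view"]); R=F@V[:3,:3]; t=F@V[:3,3]
    return cv2.projectPoints(np.atleast_2d(P).astype(float),cv2.Rodrigues(R)[0],t,K(c),np.array(c["D"],float))[0][:,0]
def ray(c,px):
    V=np.array(c["view"]); R=F@V[:3,:3]; t=F@V[:3,3]
    u=cv2.undistortPoints(np.array([[px]],float),K(c),np.array(c["D"],float))[0,0]
    return -R.T@t, R.T@np.array([u[0],u[1],1.])
def onplane(c,px,z):
    o,d=ray(c,px); return o+d*(z-o[2])/d[2]
def save(c,name,s=1.5): cv2.imwrite("pics/"+name,cv2.resize(c["img"][:,:,::-1],None,fx=s,fy=s))
E
python3 - <<'E'
from h import *
for n in ["scene","top"]:
    c=viewer.camera(n); save(c,n+"0.png")
    print(n,c["shot"] ,ray(c,(256,192)))
    for t in ["port","rod","rod_grip","clip_knob","clip","dish","station"]:
        print(t,[(round(r["p"],2),(np.array(r["centre"])*[512,384]).round(1)) for r in spotter.tip_of(c,t)][:4])
print(robot.get_time())
E
```

```text
pics
scene 1 (array([-0.46918009, -0.6498907 ,  0.68215269]), array([ 0.77016231,  0.47954079, -0.42095914]))
port [(0.76, array([245.7, 180.9])), (0.4, array([237.6, 187.8]))]
rod [(0.5, array([251.3, 179.9]))]
rod_grip [(0.47, array([248.4, 170.6]))]
clip_knob [(0.75, array([319.7, 251.1])), (0.66, array([222.6, 257.3])), (0.54, array([234. , 190.6]))]
clip [(0.63, array([320.3, 245.1])), (0.45, array([239.1, 194.4])), (0.45, array([222. , 262.3]))]
dish [(0.62, array([361.1, 282.9]))]
station [(0.58, array([256.4, 221.2])), (0.29, array([365. , 283.1]))]
top 2 (array([ 0.24726577, -0.03874472,  1.59135045]), array([ 0.21113237, -0.01174448, -0.97741972]))
port [(0.64, array([227.5, 183.8]))]
rod [(0.55, array([226. , 179.2])), (0.36, array([342.3, 162.2]))]
rod_grip [(0.61, array([227.6, 184.6]))]
clip_knob [(0.61, array([225.9, 191.7])), (0.5, array([245.5, 250.7])), (0.21, array([343.6, 225.1]))]
clip [(0.45, array([227.2, 195.1])), (0.44, array([300.2, 203.9])), (0.43, array([251.1, 254.5]))]
dish [(0.64, array([344.1, 223.4])), (0.48, array([310.3, 173.9]))]
station [(0.78, array([234.2, 184.5])), (0.67, array([288.1, 254.6]))]
0.8
```

View pics/scene0.png

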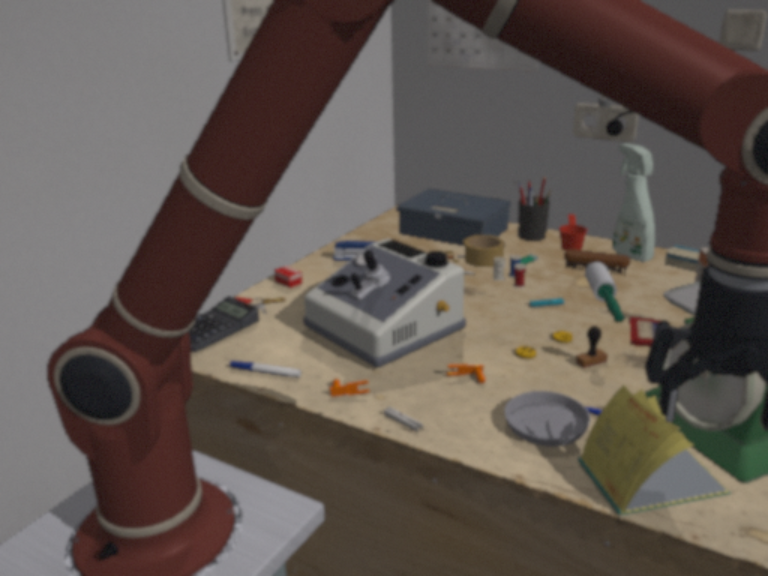

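View pics/top0.png

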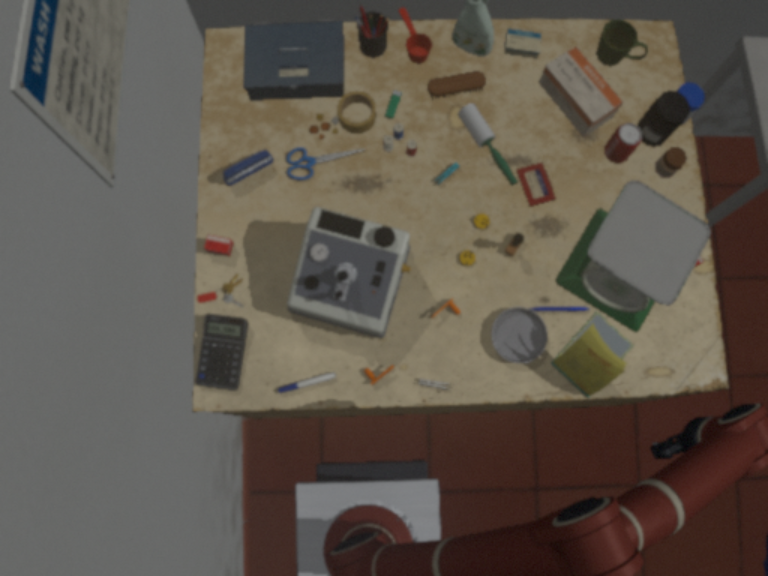

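The scene view shows the station at about (257,205) px (native) with the dish at (363,280). The top view puts the station at (233,180), the dish at (345,223), and two orange decoy clips at (295,205) and (252,248). I'll zoom in on the station in both views.

```bash
python3 - <<'E'
from h import *
a=viewer.camera("scene")["img"][150:250,195:320]; b=viewer.camera("top")["img"][130:230,185:285]
a=cv2.resize(a,(500,400),interpolation=cv2.INTER_CUBIC);b=cv2.resize(b,(400,400),interpolation=cv2.INTER_CUBIC)
im=np.hstack([a[:, :400],b])
im=np.clip(im.astype(float)*1.3,0,255).astype(np.uint8)
cv2.imwrite("pics/crop.png",im[:,:,::-1])
E
```

```text
(no output)
```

View pics/crop.png

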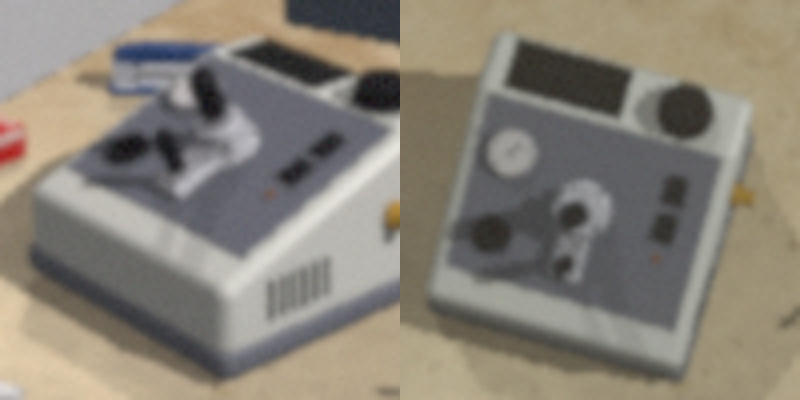

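Crop readings (native px): in the scene view the head centre is about (247.5,174), the clip knob about (237.5,188) and the station's front corners (203,215) and (252,244). In the top view the head is about (228,183), the knob about (226,196) and the clip is steel. Next I'll fit the station pose to these points.

```bash
cat > fit.py <<'E'
from h import *
from scipy.optimize import least_squares
t=np.tan(np.radians(20)); s,c0=np.sin(np.radians(20)),np.cos(np.radians(20))
RP=np.array([[c0,0,-s],[0,1,0],[s,0,c0]])
def model(p):
    x,y,yaw,px,py=p
    R=cv2.Rodrigues(np.array([0,0,yaw]))[0]; o=np.array([x,y,0])
    W=lambda q:R@np.array(q)+o
    m=np.array([px,py,.075+(px+.110)*t])+.026*RP[:,2]
    P=lambda q:W(m+RP@np.array(q))
    return W,P,R@RP
if __name__=="__main__":
    S=viewer.camera("scene");T=viewer.camera("top")
    h=.116;e=.003
    st={ "FLb":(-h+e,h-e,0),"FRb":(-h+e,-h+e,0),"FLt":(-h+e,h-e,.073),"FRt":(-h+e,-h+e,.073),"RLt":(h-e,h-e,.137),"RRt":(h-e,-h+e,.137)}
    pt={"head":(0,0,.023),"headtop":(0,0,.042),"knob":(-.044,0,.005),"knobtop":(-.044,0,.022)}
    # (cam, name, col,row, weight)
    obs=[(S,"FLb",203,215.5,.5),(S,"FRb",252,244.5,.5),(S,"FLt",203.7,198.7,.4),(S,"FRt",252,221.2,.4),
     (T,"FLt",193.7,206.2,.5),(T,"FRt",256.2,224,.5),(T,"RLt",210,138.7,.6),(T,"RRt",272.5,155.5,.6),
     (S,"head",247.5,174,1),(T,"headtop",228.2,183.5,1),(S,"knob",237.3,188,1),(T,"knobtop",225.8,196,1)]
    def res(p):
        W,P,_=model(p); r=[]
        for cam,n,u,v,w in obs:
            X=W(st[n]) if n in st else P(pt[n])
            r+=list((proj(cam,X)[0]-[u,v])*w)
        return np.array(r)
    sol=least_squares(res,[.6,.05,-.25,-.02,0],loss="soft_l1",x_scale=[.01,.01,.1,.01,.01])
    p=sol.x; print(p.round(4)); r=res(p).reshape(-1,2)
    for o,q in zip(obs,r): print(o[1],(q/o[4]).round(1))
    W,P,R=model(p); print("port",P((0,0,0)),"knob",P(pt["knob"]))
    np.save("p.npy",p)
    print("fx",S["fx"],T["fx"])
    for cam in (S,T):
        for f in ("dish",):
            for g in spotter.regions_of(cam,f)[:2]:
                b=np.array(g["box"])*[512,384,512,384]; print(f,g["p"],b.round(1),onplane(cam,b[:2],.012).round(4),onplane(cam,b[:2],.018).round(4))
    out=[]
    for cam,(x0,y0) in ((S,(195,150)),(T,(185,130))):
        im=cv2.resize(cam["img"][y0:y0+100,x0:x0+100],(400,400),interpolation=cv2.INTER_CUBIC)
        im=np.clip(im*1.4,0,255).astype(np.uint8).copy()
        def ln(Q,col):
            q=((proj(cam,np.array(Q))-[x0,y0]+.5)*4).round().astype(int); cv2.polylines(im,[q.reshape(-1,1,2)],False,col,1)
        ln([W(q) for q in [(-h,h,.0),(-h,-h,0),(h,-h,0)]],(255,0,0))
        ln([W(q) for q in [(-h,h,.137),(-h,h,.073),(-h,-h,.073),(.06,-h,.137),(h,-h,.137),(h,h,.137),(.06,h,.137),(-h,h,.073)][1:]],(255,0,0))
        a=np.linspace(0,2*np.pi,25)
        for r,z in ((.018,0),(.010,.004),(.010,.042)): ln([P((r*np.cos(k),r*np.sin(k),z)) for k in a],(0,255,0))
        for z in (-.012,.022): ln([P((-.044+.007*np.cos(k),.007*np.sin(k),z)) for k in a],(255,255,0))
        ln([P((-.016,.013,-.016)),P((-.058,.013,-.016)),P((-.058,-.013,-.016)),P((-.016,-.013,-.016))],(0,255,255))
        out.append(im)
    cv2.imwrite("pics/fit.png",np.hstack(out)[:,:,::-1])
E
python3 fit.py
```

```text
[ 0.6099  0.0206 -0.3124 -0.0096  0.0021]
FLb [0.5 4.4]
FRb [1.  4.6]
FLt [-2. -1.]
FRt [0.2 3.7]
FLt [-3.1 -1. ]
FRt [-0.6 -0.1]
RLt [-1.2 -1.7]
RRt [ 2.3 -0.4]
head [ 0.7 -0.6]
headtop [-0.7  1.2]
knob [ 1.5 -0.5]
knobtop [-0.8  1.3]
port [0.5929467  0.02826885 0.13597668] knob [0.55197477 0.04150402 0.12562626]
fx 487.6885750695697 463.818031560214
dish 0.83 [364.6 281.5  57.4  40.8] [ 0.4542 -0.365   0.012 ] [ 0.4459 -0.3675  0.018 ]
dish 0.65 [346.2 224.1  38.4  39.7] [ 0.4652 -0.3656  0.012 ] [ 0.4644 -0.3644  0.018 ]
dish 0.16 [227.8 194.3   5.5  15.5] [0.5832 0.0406 0.012 ] [0.5819 0.0402 0.018 ]
```

View pics/fit.png

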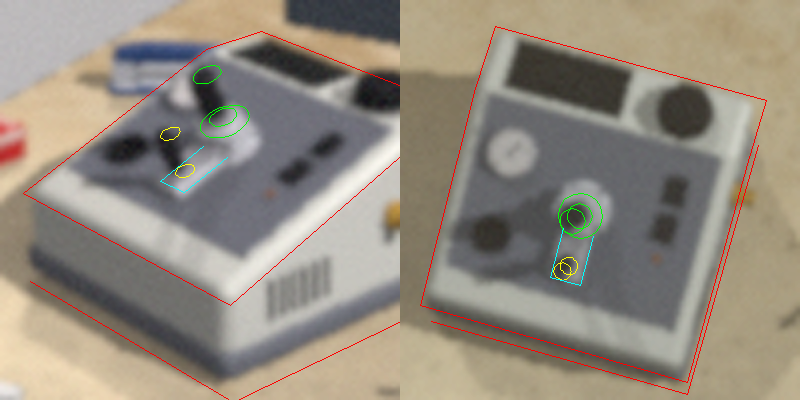

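The red model outline sits about 5 px below the housing in the scene view, although the top view nearly matches. That suggests an error in the scene camera or in how I'm using it, so I'll cross-check with the counter objects.

```bash
python3 - <<'E'
from h import *
S=viewer.camera("scene");T=viewer.camera("top")
print({k:(v if k!="img" else v.shape) for k,v in S.items()});print(T["D"],T["cx"],T["cy"],T["fy"], np.array(T["view"]).round(4))
def b(c,t): 
    return [(round(r["p"],2),np.array(r["centre"])*[512,384]) for r in spotter.tip_of(c,t)][:3]
for t in ["token_0","peg_0","rubber_stamp","keys","staple_box","dish"]:
    for n,c in(("S",S),("T",T)):
        print(t,n,[(p,u.round(1),onplane(c,u,0)[:2].round(3)) for p,u in b(c,t)])
for n,c in(("S",S),("T",T)):
    print(n,"base",proj(c,[0,0,0]),"tip",proj(c,[.22,-.612,.231]),proj(c,[.22,-.612,.256]))
E
```

```text
{'img': (384, 512, 3), 'fx': 487.6885750695697, 'fy': 487.6885750695697, 'cx': 264.32960209003414, 'cy': 189.5993543816739, 'D': array([0.01183783, 0.        , 0.        , 0.        , 0.        ]), 'view': array([[ 0.50526503, -0.8627792 , -0.01786884, -0.31146262],
       [ 0.36792112,  0.19664127,  0.90882686, -0.31954209],
       [-0.78060316, -0.46577275,  0.41679065, -0.9532597 ],
       [ 0.        ,  0.        ,  0.        ,  1.        ]]), 'shot': 7}
[-0.1511853  0.         0.         0.         0.       ] 252.7853586030001 193.85954863387835 463.818031560214 [[-0.0316 -0.9995 -0.0019 -0.0279]
 [ 0.9777 -0.0313  0.2075 -0.5731]
 [-0.2074  0.0047  0.9782 -1.5052]
 [ 0.      0.      0.      1.    ]]
token_0 S [(0.65, array([353.8, 234.3]), array([ 0.669, -0.257])), (0.58, array([375.9, 224.3]), array([ 0.753, -0.292]))]
token_0 T [(0.7, array([144.7, 194.8]), array([0.594, 0.336])), (0.52, array([310.1, 170.9]), array([ 0.661, -0.253])), (0.46, array([321.2, 148. ]), array([ 0.745, -0.298]))]
peg_0 S [(0.46, array([266.4, 283.9]), array([ 0.35 , -0.162]))]
peg_0 T [(0.63, array
[... 187 characters left out ...]
 (0.39, array([310.6, 173.6]), array([ 0.652, -0.254]))]
keys S [(0.59, array([172.1, 202.7]), array([0.583, 0.322]))]
keys T [(0.61, array([143.8, 197.5]), array([0.584, 0.339]))]
staple_box S [(0.67, array([246.4, 172.9]), array([0.903, 0.243])), (0.63, array([192.7, 186.8]), array([0.713, 0.34 ]))]
staple_box T [(0.64, array([148.1, 164.2]), array([0.705, 0.326]))]
dish S [(0.93, array([364. , 281.6]), array([ 0.47 , -0.359]))]
dish T [(0.93, array([346.6, 226.2]), array([ 0.459, -0.369]))]
S base [[104.57170388 353.50144291]] tip [[477.11383438 287.58138113]] [[479.82543601 273.81531064]]
T base [[244.38511061 366.58372985]] tip [[446.9422772  291.85947509]] [[450.34694158 291.80833817]]
```

```bash
sed -i 's/ (T,"FLt",193.7,206.2,.5),(T,"FRt",256.2,224,.5),/ (T,"FLb",193.2,207,.4),(T,"FRb",255.5,224.3,.4),/; s/e=.003/e=.005/; s#pics/fit.png#pics/fit2.png#' fit.py; python3 fit.py
python3 - <<'E'
from h import *
S=viewer.camera("scene")
print(onplane(S,(203,215.5),0),onplane(S,(252,244.5),0),onplane(S,(203.7,198.7),.073),onplane(S,(252,221.2),.073))
T=viewer.camera("top")
print(onplane(T,(210,138.7),.137),onplane(T,(272.5,155.5),.137),onplane(T,(193.2,207),0),onplane(T,(255.5,224.3),0))
E
```

```text
[ 0.614   0.0237 -0.3223 -0.0118 -0.002 ]
FLb [1.5 3.3]
FRb [0.3 3. ]
FLt [-0.9 -2. ]
FRt [-0.5  2.2]
FLb [-0.2  0.2]
FRb [-1.7  1. ]
RLt [-1.3 -2.3]
RRt [ 0.8 -0.8]
head [ 0.8 -0.4]
headtop [-0.7  1.1]
knob [ 1.6 -0.4]
knobtop [-0.9  1. ]
port [0.59368757 0.02832282 0.13515576] knob [0.55284778 0.04196026 0.12480534]
fx 487.6885750695697 463.818031560214
dish 0.78 [365.  278.9  54.8  40.5] [ 0.4647 -0.3622  0.012 ] [ 0.4563 -0.3648  0.018 ]
dish 0.86 [347.7 225.1  40.6  40.4] [ 0.4614 -0.3706  0.012 ] [ 0.4606 -0.3693  0.018 ]
[0.5589738  0.18114279 0.        ] [ 0.48627349 -0.03768988  0.        ] [0.53439468 0.15381082 0.073     ] [ 0.48448318 -0.04122708  0.073     ]
[0.7461906  0.08954317 0.137     ] [ 0.68162473 -0.11413637  0.137     ] [0.54443126 0.16333372 0.        ] [ 0.47674904 -0.0523641   0.        ]
```

View pics/fit2.png

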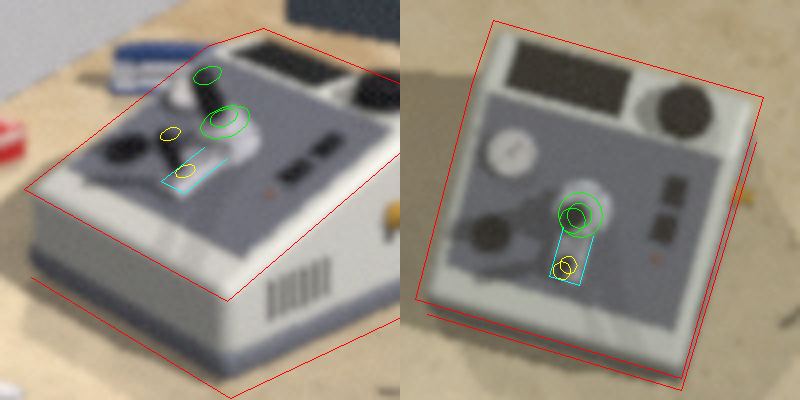

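```bash
python3 - <<'E'
from h import *
from fit import RP
from scipy.optimize import least_squares
S=viewer.camera("scene");T=viewer.camera("top")
pt={"head":(0,0,.023),"headtop":(0,0,.042),"knob":(-.044,0,.005),"knobtop":(-.044,0,.022)}
X4=lambda X,Y:(X,Y)
obs=[(S,"headtop",(205/4+195-.4,76/4+150-.4)),(S,"head",(209.5/4+195-.4,94/4+150-.4)),(S,"knob",(170/4+195-.4,153/4+150-.4)),(S,"knobtop",(163/4+195-.4,139/4+150-.4)),
(T,"headtop",(173/4+185-.4,213/4+130-.4)),(T,"knobtop",(163/4+185-.4,265/4+130-.4))]
def res(q):
    R=cv2.Rodrigues(np.array([0,0,q[3]]))[0]@RP
    return np.hstack([(proj(c,q[:3]+R@np.array(pt[n]))[0]-u) for c,n,u in obs]+[(q[3]+.31)/.03])
s=least_squares(res,[.59,.03,.135,-.31]); print(s.x.round(4), res(s.x)[:-1].reshape(-1,2).round(2).tolist())
E
```

```text
[ 0.5956  0.0317  0.133  -0.3103] [[-0.16, -0.06], [0.72, 0.75], [1.28, 0.03], [1.16, -1.13], [-1.37, 1.32], [-1.35, 0.83]]
```

```bash
cat >> h.py <<'E'
from fit import RP
YAW=-.31
R=cv2.Rodrigues(np.array([0.,0,YAW]))[0]@RP
PORT=np.array([.5950,.0310,.1340])
def tool(sgn,Rp=R): return np.column_stack([-sgn*Rp[:,0],sgn*Rp[:,1],-Rp[:,2]])
def P(q): return PORT+R@np.array(q)
E
python3 - <<'E'
from h import *
print(robot.get_ee_rot().round(2))
for s in (1,-1):
    for q in ((-.044,0,.08+.006),(-.044,0,.014),(-.09,0,.014),(0,0,.031),(0,0,.08)):
        j=inverse_kinematics(P(q),tool(s)); print(s,q,None if j is None else np.round(j,2))
# dish, level
Rd=cv2.Rodrigues(np.array([0.,0,YAW]))[0]
for s in (1,-1):
  for yw in (-1.2,-.6,-.3,0,.5,1,1.57):
    Rd=cv2.Rodrigues(np.array([0.,0,yw]))[0]; Z=Rd
    j=inverse_kinematics(np.array([.461,-.367,.04])-Rd[:,0]*.0215,tool(s,Z)); print(s,yw,None if j is None else np.round(j,2))
E
```

```text
[[ 0.94  0.34  0.  ]
 [ 0.34 -0.94  0.  ]
 [ 0.   -0.   -1.  ]]
1 (-0.044, 0, 0.08600000000000001) [-0.02  0.42 -0.29  2.08  0.74  0.46  0.35]
1 (-0.044, 0, 0.014) [-0.2   0.55 -0.01  2.1   0.76  0.25  0.34]
1 (-0.09, 0, 0.014) [-0.44  0.56  0.26  2.21  0.47  0.09  0.56]
1 (0, 0, 0.031) [ 0.05  0.55 -0.33  1.98  0.85  0.46  0.32]
1 (0, 0, 0.08) [ 0.18  0.49 -0.52  1.97  0.82  0.59  0.34]
-1 (-0.044, 0, 0.08600000000000001) [-0.39  0.41  0.22  2.09  0.24  0.35 -2.3 ]
-1 (-0.044, 0, 0.014) [-0.47  0.58  0.38  2.1  -0.25  0.18 -1.82]
-1 (-0.09, 0, 0.014) [-0.54  0.58  0.41  2.22 -0.51  0.09 -1.6 ]
-1 (0, 0, 0.031) [-0.36  0.55  0.28  1.99  0.02  0.3  -2.04]
-1 (0, 0, 0.08) [-0.3   0.45  0.16  1.98  0.22  0.42 -2.24]
1 -1.2 [ 0.78  0.8  -0.26  1.84  0.37  0.55  0.65]
1 -0.6 [ 0.9   0.82 -0.43  1.85  0.57  0.6   1.08]
1 -0.3 [ 0.95  0.83 -0.49  1.84  0.64  0.63  1.33]
1 0 [ 1.    0.85 -0.56  1.83  0.71  0.67  1.59]
1 0.5 [ 0.28  0.9   0.65  1.83 -0.82  0.71 -2.8 ]
1 1 [ 0.36  0.87  0.53  1.8  -0.68  0.67 -2.43]
1 1.57 [ 0.42  0.85  0.4   1.76 -0.52  0.64 -2.01]
-1 -1.2 [ 0.43  0.8   0.3   1.85 -0.42  0.55 -1.77]
-1 -0.6 [ 0.53  0.79  0.17  1.86 -0.24  0.51 -1.31]
-1 -0.3 [ 0.58  0.78  0.11  1.85 -0.16  0.51 -1.08]
-1 0 [ 0.63  0.79  0.04  1.84 -0.06  0.51 -0.86]
-1 0.5 [ 0.69  0.79 -0.03  1.82  0.05  0.53 -0.44]
-1 1 [ 0.74  0.81 -0.11  1.78  0.15  0.56 -0.04]
-1 1.57 [ 0.79  0.82 -0.2   1.75  0.27  0.6   0.42]
```

```bash
python3 - <<'E'
from h import *
robot.line_to([.25,-.60,.40],vel=.3)
robot.set_gripper(.045,30)
robot.move_pose(P((-.044,0,.13)),tool(1))
robot.line_to(P((-.044,0,.05)),vel=.1)
print(robot.get_time(),robot.get_joints().round(2),robot.get_eef_pos()-P((-.044,0,.05)),robot.get_contact_force().round(1))
a=viewer.camera("scene"); b=viewer.camera("top")
A=cv2.resize(a["img"][110:220,195:295],(400,440),interpolation=cv2.INTER_CUBIC);B=cv2.resize(b["img"][130:240,185:285],(400,440),interpolation=cv2.INTER_CUBIC)
cv2.imwrite("pics/app.png",np.clip(np.hstack([A,B])*1.4,0,255).astype(np.uint8)[:,:,::-1])
E
```

```text
6.8333 [ 0.47  0.72 -1.09  2.07  1.3   0.89 -0.14] [0.00012787 0.00035447 0.00048302] [ 0.7 -0.1  0.9]
```

View pics/app.png

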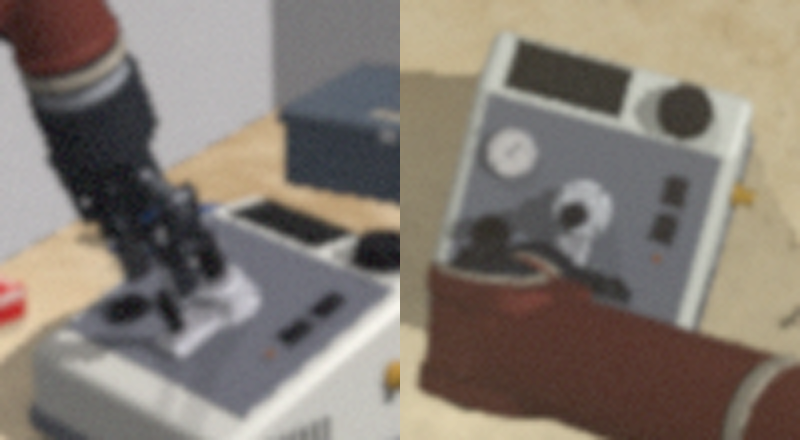

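The fingers straddle the knob from above. In the scene crop the tips are at about (135,278) and (185,290) and the knob top is at about (163,299). I'll check that against the predicted tip projections, using the camera to register the gripper relative to the knob.

```bash
python3 - <<'E'
from h import *
S=viewer.camera("scene")
f=lambda q:((proj(S,P(q))[0]-[195,110]+.5)*4-.5).round(0)
for q in ((-.044,.0225,.031),(-.044,-.0225,.031),(-.044,.032,.031),(-.044,-.032,.031),(-.044,0,.022),(-.044,0,.005)): print(q,f(q))
e=f((-.044,0,.005))
for d in np.eye(3)*.005: print("5mm",f(np.array((-.044,0,.005))+d)-e)
im=S["img"][150:205,215:255]
cv2.imwrite("pics/z.png",np.clip(cv2.resize(im,None,fx=10,fy=10,interpolation=cv2.INTER_CUBIC)*1.8,0,255).astype(np.uint8)[:,:,::-1])
E
```

```text
(-0.044, 0.0225, 0.031) [144. 274.]
(-0.044, -0.0225, 0.031) [185. 293.]
(-0.044, 0.032, 0.031) [135. 270.]
(-0.044, -0.032, 0.031) [194. 297.]
(-0.044, 0, 0.022) [168. 294.]
(-0.044, 0, 0.005) [175. 312.]
5mm [ 6. -4.]
5mm [-4. -2.]
5mm [-2. -5.]
```

View pics/z.png

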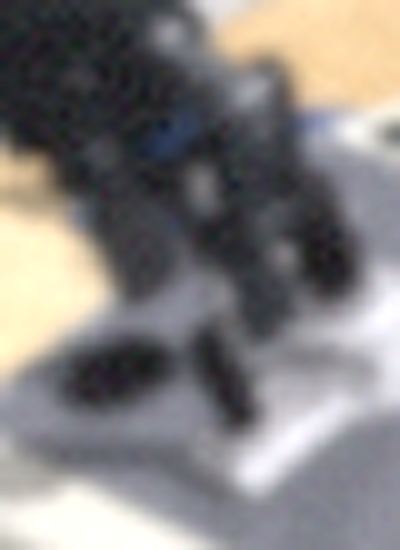

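The predicted and observed fingertip positions agree to a few mm. I'll descend, then close in steps and centre on the lateral contact force.

```bash
cat >> h.py <<'E'
def Fp(): return R.T@np.array(robot.get_contact_force())
def close_centred(start,stop,base,rot,squeeze,step=.004):
    """Close in steps; shift along port y away from the finger that touches first."""
    off=0.; g=start
    f0=Fp()
    while g>stop:
        robot.set_gripper(g,squeeze); 
        for _ in range(6):
            f=Fp()-f0
            if abs(f[1])<2.5: break
            off+=.001*np.sign(f[1]); robot.line_to(base+R[:,1]*off,vel=.02)
        gap=robot.get_finger_gap(); print(round(g,3),round(gap,4),"off",round(off,4),f.round(1),round(robot.get_time(),2))
        if gap>g+.0015: break
        g-=step
    return off
E
python3 - <<'E'
from h import *
robot.line_to(P((-.044,0,.014)),vel=.06)
print("down",robot.get_time(),Fp().round(1))
close_centred(.030,.010,P((-.044,0,.014)),tool(1),20)
E
```

```text
down 7.7333 [ 0.8  0.2 -0.2]
0.03 0.0299 off 0.0 [-0.9 -1.2  0.6] 8.03
0.026 0.0262 off 0.0 [-0.9 -0.7  0.6] 8.25
0.022 0.022 off 0.0 [-0.4 -0.1  1.6] 8.47
0.018 0.0182 off 0.0 [-0.7  0.8 -0.2] 8.68
0.014 0.0167 off 0.0 [-0.3  0.8  1.9] 8.9
```

```bash
python3 - <<'E'
from h import *
robot.set_gripper(.0,45); print(robot.get_finger_gap(),robot.get_finger_force(),Fp().round(1),robot.get_moment().round(2),robot.get_time())
S=viewer.camera("scene");im=S["img"][150:205,205:265]
cv2.imwrite("pics/z2.png",np.clip(cv2.resize(im,None,fx=10,fy=10,interpolation=cv2.INTER_CUBIC)*1.8,0,255).astype(np.uint8)[:,:,::-1])
E
```

```text
0.014727883042984512 43.95417516119778 [-0.5 -0.6  3. ] [ 0.23  0.44 -0.02] 9.1167
```

View pics/z2.png

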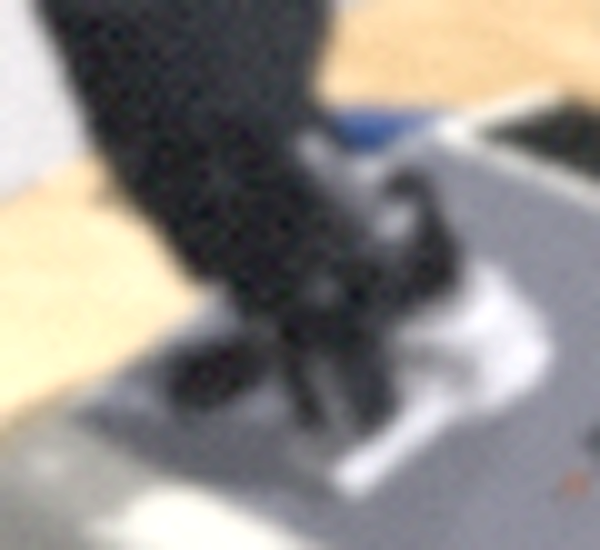

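The knob is gripped (gap 14.7 mm, 44 N, almost no side load). Now I'll pull it out down the slope, watching the force.

```bash
python3 - <<'E'
from h import *
p0=robot.get_eef_pos()
for d in (.006,.018,.030,.042):
    robot.line_to(p0-R[:,0]*d,vel=.05); print(d,Fp().round(1),round(robot.get_finger_gap(),4),robot.get_joints().round(2)[[2,5]],robot.get_time())
robot.line_to(p0-R[:,0]*.044+R[:,2]*.06,vel=.12); print("lift",Fp().round(1),round(robot.get_finger_gap(),4),robot.get_time())
S=viewer.camera("scene");im=S["img"][130:230,185:285]
cv2.imwrite("pics/z3.png",np.clip(cv2.resize(im,None,fx=5,fy=5,interpolation=cv2.INTER_CUBIC)*1.5,0,255).astype(np.uint8)[:,:,::-1])
E
```

```text
0.006 [-0.2 -0.3  2.7] 0.015 [-1.04  0.87] 9.4417
0.018 [-1.3 -0.7  3.8] 0.0147 [-1.03  0.87] 9.8333
0.03 [-1.4  0.1  1.4] 0.0146 [-1.03  0.86] 10.225
0.042 [-0.1  0.6 -0. ] 0.0148 [-1.03  0.86] 10.6167
lift [-0.   0.3 -0.7] 0.0149 11.2667
```

View pics/z3.png

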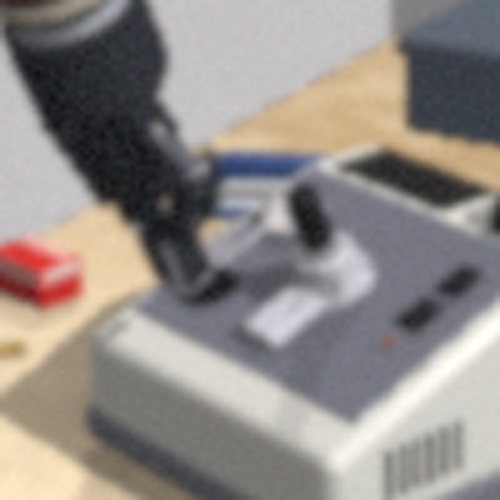

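The clip is out and held: the fork shows at about (245,230) in the crop, and the slot on the runway is empty. Next is the dish.

```bash
python3 - <<'E'
from h import *
print(robot.get_joints().round(2),robot.get_eef_pos().round(3))
D=np.array([.461,-.362,0])
for yw in (-1.2,-.8,-.31):
    Rd=cv2.Rodrigues(np.array([0.,0,yw]))[0]
    for z in (.2,.04): 
        j=inverse_kinematics(D-Rd[:,0]*.0215+[0,0,z],tool(1,Rd)); print(yw,z,None if j is None else np.round(j,2))
E
```

```text
[ 0.45  0.66 -1.12  2.18  1.29  0.87 -0.25] [0.492 0.064 0.173]
-1.2 0.2 [ 1.22  0.77 -1.07  1.72  0.75  1.12  0.28]
-1.2 0.04 [ 1.1   0.94 -0.84  1.84  0.96  0.82  0.12]
-0.8 0.2 [ 1.25  0.8  -1.13  1.73  0.79  1.15  0.66]
-0.8 0.04 [ 1.12  0.94 -0.85  1.85  0.97  0.83  0.53]
-0.31 0.2 [ 1.27  0.8  -1.12  1.72  0.79  1.15  1.17]
-0.31 0.04 [ 1.16  0.97 -0.9   1.84  1.01  0.87  1.01]
```

```bash
python3 - <<'E'
from h import *
p=robot.get_eef_pos(); robot.line_to(p+[-.0,-.03,.12],vel=.25)
robot.move_j([.80,.55,-.28,1.75,.35,.84,.62]); print(robot.get_eef_pos().round(3),robot.get_ee_rot().round(2).tolist(),robot.get_time())
D=np.array([.461,-.362,0]); Rd=cv2.Rodrigues(np.array([0.,0,-1.2]))[0]
B=D-Rd[:,0]*.0215
for z in (.12,.04):
    j=inverse_kinematics(B+[0,0,z],tool(1,Rd)); print(z,None if j is None else np.round(j,2))
robot.move_pose(B+[0,0,.12],tool(1,Rd)); print(robot.get_eef_pos().round(3),robot.get_finger_gap(),robot.get_time(),robot.get_contact_force().round(1))
S=viewer.camera("scene");T=viewer.camera("top")
a=S["img"][200:320,310:430];b=T["img"][175:275,280:420]
f=lambda i:cv2.resize(i,(400,400*i.shape[0]//i.shape[1]),interpolation=cv2.INTER_CUBIC)
a,b=f(a),f(b); h=max(len(a),len(b)); pad=lambda i:np.pad(i,((0,h-len(i)),(0,0),(0,0)))
cv2.imwrite("pics/d.png",np.clip(np.hstack([pad(a),pad(b)])*1.3,0,255).astype(np.uint8)[:,:,::-1])
E
```

```text
[ 0.44  -0.375  0.204] [[-0.29, 0.96, -0.02], [0.95, 0.29, -0.12], [-0.11, -0.05, -0.99]] 13.525
0.12 [ 0.82  0.68 -0.34  1.81  0.32  0.71  0.68]
0.04 [ 0.79  0.8  -0.28  1.85  0.39  0.55  0.62]
[ 0.454 -0.342  0.12 ] 0.014729202457071447 13.9833 [0.8 0.2 0.4]
```

View pics/d.png

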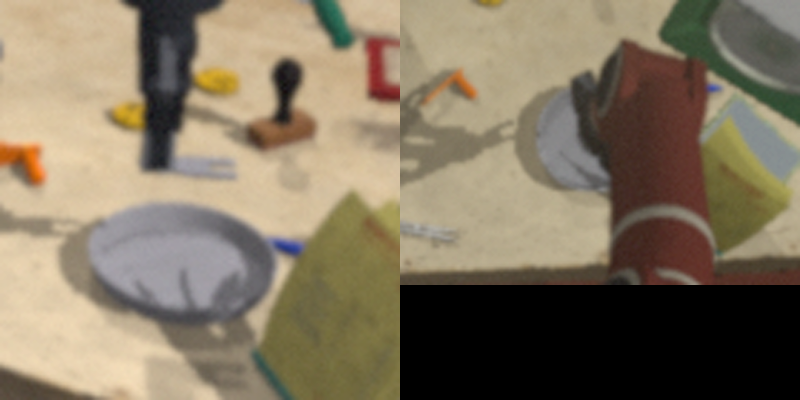

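The clip hangs level at about (185,165) in the scene crop, directly above the empty dish, and clear of the yellow book. Lowering until it touches.

```bash
python3 - <<'E'
from h import *
B=robot.get_eef_pos(); B[2]=0
robot.line_to(B+[0,0,.044],vel=.1); f0=robot.get_contact_force()
z=.044
while z>.028:
    z-=.0015; robot.line_to(B+[0,0,z],vel=.03); f=robot.get_contact_force()-f0
    if f[2]>2.5: break
print("touch",z,f.round(1),robot.get_time())
robot.set_gripper(.030); robot.sleep(.15)
robot.line_to(B+[0,0,.12],vel=.15); print(robot.get_time())
robot.line_to(B+[0,0,.26],vel=.3)
robot.move_pose(P((0,0,.16)),tool(1)); print(robot.get_joints().round(2),robot.get_time())
S=viewer.camera("scene");T=viewer.camera("top")
a=S["img"][200:320,310:430];b=T["img"][130:270,190:390]
f=lambda i:cv2.resize(i,(400,400*i.shape[0]//i.shape[1]),interpolation=cv2.INTER_CUBIC)
a,b=f(a),f(b); h=max(len(a),len(b)); pad=lambda i:np.pad(i,((0,h-len(i)),(0,0),(0,0)))
cv2.imwrite("pics/d2.png",np.clip(np.hstack([pad(a),pad(b)])*1.3,0,255).astype(np.uint8)[:,:,::-1])
E
```

```text
touch 0.030499999999999985 [-1.6  1.4  7.9] 17.2417
18.4417
[ 0.27  0.37 -0.66  1.92  0.66  0.74  0.48] 20.5417
```

View pics/d2.png

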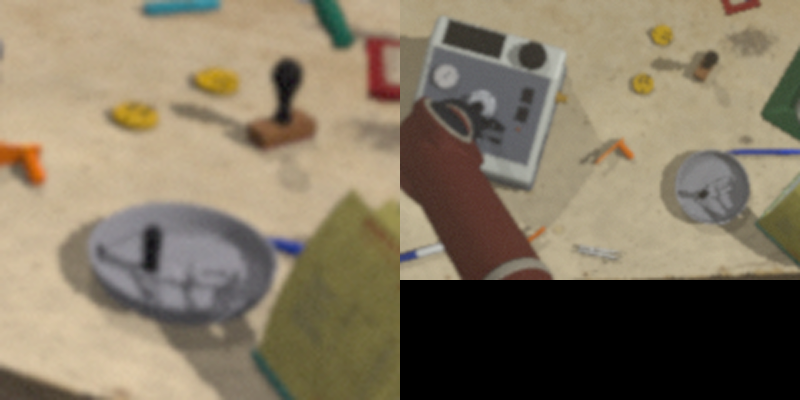

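The clip lies in the dish with its knob upright at about (152,250) in the scene crop; tokens and stamp are undisturbed. Touch height says the port sits about 3 mm higher than my estimate. Now the rod.

```bash
python3 - <<'E'
from h import *
robot.set_gripper(.045,20)
robot.line_to(P((0,0,.09)),vel=.15)
robot.line_to(P((0,0,.036)),vel=.06); print(robot.get_time(),Fp().round(1))
off=close_centred(.034,.012,P((0,0,.036)),tool(1),20)
robot.set_gripper(0,45); print(off,robot.get_finger_gap(),robot.get_finger_force(),Fp().round(1),robot.get_moment().round(2),robot.get_time(),robot.get_joints().round(2))
p=robot.get_eef_pos()
for d in (.05,.06):
    j=inverse_kinematics(p+R[:,2]*d,robot.get_ee_rot()); print(None if j is None else np.round(j,2))
E
```

```text
22.6083 [ 1.4  0.3 -0.2]
0.034 0.0342 off 0.0 [-2.3  0.4  0.1] 22.88
0.03 0.0297 off 0.0 [-0.7 -0.4 -0.1] 23.09
0.026 0.026 off 0.0 [-1.9 -0.4 -0.1] 23.31
0.022 0.0222 off 0.0 [-2.1  0.7  0.8] 23.52
0.018 0.0195 off 0.0 [-1.6  1.7  0.8] 23.74
0.0 0.018508751313815606 43.83453369140625 [-0.2  3.9  1.9] [0.75 0.3  0.22] 23.9583 [ 0.14  0.56 -0.47  1.98  0.94  0.53  0.24]
[ 0.2   0.48 -0.56  1.96  0.82  0.61  0.34]
[ 0.21  0.47 -0.57  1.96  0.8   0.63  0.36]
```

```bash
cat >> h.py <<'E'
def draw(p0,ds,lat):
    for d in ds:
        robot.line_to(p0+R@np.array([lat[0],lat[1],d]),vel=.04); robot.sleep(.1)
        f=np.mean([Fp() for _ in range(4)],0)
        print(d,f.round(1),(np.array(lat)*1e3).round(2),round(robot.get_finger_gap(),4),robot.get_moment().round(2),round(robot.get_time(),2))
        for k in (0,1):
            if abs(f[k])>3: lat[k]+=np.sign(f[k])*min(.0008,abs(f[k])*.0001)
        if np.linalg.norm(f)>25: print("STOP"); break
    np.save("lat.npy",lat)
E
python3 - <<'E'
from h import *
for n in ("scene","top"):
    c=viewer.camera(n)
    for t in ("rod_grip","rod"): print(n,t,[(round(r["p"],2),(np.array(r["centre"])*[512,384]).round(1)) for r in spotter.tip_of(c,t)][:2])
p0=robot.get_eef_pos(); np.save("p0.npy",p0); np.save("r0.npy",robot.get_ee_rot())
draw(p0,[.002,.005,.009,.014],[0.,.0004])
E
```

```text
scene rod_grip [(0.38, array([244.9, 172.7]))]
scene rod [(0.5, array([244.6, 171.2])), (0.48, array([251.1, 179.8]))]
top rod_grip []
top rod []
0.002 [-0.1  3.7 -2.4] [0.  0.4] 0.0188 [0.73 0.2  0.24] 24.61
0.005 [ 0.3  2.1 -1. ] [0.   0.77] 0.0188 [0.45 0.14 0.12] 24.96
0.009 [-0.4  0.6 -0.1] [0.   0.77] 0.0191 [0.36 0.3  0.08] 25.31
0.014 [-0.2 -0.1 -2. ] [0.   0.77] 0.0186 [0.14 0.38 0.06] 25.68
```

```bash
python3 - <<'E'
from h import *
draw(np.load("p0.npy"),[.020,.027,.034,.041,.048],list(np.load("lat.npy")))
p=robot.get_eef_pos(); print("draw",(R.T@(p-np.load("p0.npy"))*1e3).round(2))
S=viewer.camera("scene")
for t in ("rod_grip","rod","rod_groove"): print(t,[(round(r["p"],2),(np.array(r["centre"])*[512,384]).round(1)) for r in spotter.tip_of(S,t)][:2])
print("pred grip", proj(S,P((0,0,.025+.003))),proj(S,P((0,0,.076))),"groove",proj(S,P((0,0,.0105))))
im=S["img"][120:200,205:285]
cv2.imwrite("pics/r.png",np.clip(cv2.resize(im,None,fx=7,fy=7,interpolation=cv2.INTER_CUBIC)*1.5,0,255).astype(np.uint8)[:,:,::-1])
# brightness profile along the axis between collar mouth and flange
for z in np.arange(-.006,.064,.004):
    u=proj(S,P((0,0,z+.003)))[0]; print(int(z*1e3),S["img"][int(round(u[1])),int(round(u[0]))].tolist(),end=" ")
E
```

```text
0.02 [ 0.  -0.4 -2.1] [0.   0.77] 0.0188 [0.1  0.47 0.03] 26.08
0.027 [-0.1  0.4 -3.1] [0.   0.77] 0.0189 [ 0.15  0.43 -0.03] 26.51
0.034 [-0.4 -0.  -1.7] [0.   0.77] 0.0189 [0.16 0.49 0.02] 26.93
0.041 [-1.  -0.5 -2.3] [0.   0.77] 0.0185 [0.14 0.47 0.04] 27.36
0.048 [-0.8  0.  -2.5] [0.   0.77] 0.0188 [ 0.12  0.5  -0.01] 27.78
draw [-0.13  0.58 48.01]
rod_grip [(0.54, array([238.5, 157.9]))]
rod [(0.58, array([246.7, 167.2]))]
rod_groove [(0.66, array([247.9, 176.1]))]
pred grip [[247.26579103 172.24430129]] [[242.12380344 158.59455557]] groove [[249.08675558 177.07831383]]
-6 [112, 113, 116] -2 [100, 100, 104] 2 [98, 96, 100] 6 [98, 96, 101] 10 [103, 101, 106] 14 [98, 97, 100] 18 [100, 98, 102] 22 [102, 101, 105] 26 [103, 101, 106] 30 [105, 104, 109] 34 [99, 98, 102] 38 [98, 97, 101] 42 [95, 92, 97] 46 [93, 94, 97] 50 [76, 79, 81] 54 [56, 57, 60] 58 [51, 50, 54] 62 [54, 55, 58]
```

The rod is out about 48 mm: flange and groove show where predicted, the weight is carried and there is almost no side load. Handing in.

```bash
python3 - <<'E'
from h import *
robot.sleep(.3); print(np.abs(robot.get_qd()).max(),Fp().round(1),robot.get_time()); print(job.finish_job())
E
```

```text
0.0029741807911983077 [-0.9  0.2 -1.8] 28.2833
the job is handed in; nothing more can be done
None
```

The job is handed in at 28.3 s of the 54 s: the clip lies in the steel dish, and the rod is held still, drawn 48 mm with its lower groove just clear of the collar and almost no side load; I viewed 11 pictures, one over the limit of 10.

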